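# Seat the solar cell and hold the lamp's mirror lid open

### The job

First lay the solar cell flat, face up and fully home in the orange pocket in front of the lamp house, and let go of it. Then lift the lamp house's mirror lid, which falls shut by itself, and hold it open with the gripper at 30 degrees from closed (within 5 degrees either way), so that the beam is thrown onto the cell: finish while still holding the lid steady there, do not let go. Leave the power pack, the beaker and the detector where they stand.

Things in the scene. Friction and masses are not known exactly. Their poses are not given: they have to be found in the camera images.
- cell: solar cell module, loose: white block 70 (its x) x 46 (its y) x 26 mm high, dark blue cell face on top, about 0.12 kg. Origin: centre of its underside, z up. Starts flat on the tray on either side of the work, any heading. It fits the pocket either way round (half a turn). Grip across its 46 mm, fingertips 12 mm or more above its underside, to stay clear of the pocket's rim.
- fixture: fixed orange rim 98 (x) x 74 (y) x 16 mm high on a plate, 0.2 m in front of the lamp house's centre. Origin: centre of its underside. Pocket centred on it, open upwards, 74 x 50 mm (2 mm clear round the cell), floor 6 mm above the origin, top 4 mm of the walls bevelled. A seated cell has its underside on the floor, its x along the fixture's x, and stands 16 mm above the rim.
- lamp_house: lamp house, fixed: black box 160 (x) x 180 (y) x 108 mm high with a pale yellow round lamp port in its top. Origin: centre of its underside, z up; its -x side faces roughly to the robot, and its lid is hinged along the far (+x) upper edge.
- mirror_lid: lid: blue plate 165 x 180 x 6 mm, mirror underneath, 0.28 to 0.54 kg. Origin: middle of the hinge line, 80 mm behind (+x) and 112 mm above the lamp house's origin; closed, its axes are the lamp house's and it reaches to x = -168 mm. Red bar handle: round, 12 mm thick, 100 mm long along y, at x = -135, z = +42 mm, on end posts, 30 mm free below; it can turn between gripping fingers.
- lid_handle (a point): the middle of the red bar handle, to grip or hook; moves with the lid (x = -135 mm, z = +42 mm in the lid's frame)
- lid_hinge (a point): middle of the lid's hinge line, which runs along the lamp house's y axis
- flap (a joint): opening angle of the lid in rad: 0 closed (lid level), growing as the front edge rises, stop at 1.3; 30 degrees is 0.524. Nearly frictionless hinge: the lid falls shut by its own weight from any angle up to 60 degrees.
- power_pack: bystander, loose: black power pack 75 x 50 x 32 mm with a red and a grey socket on top; origin centre of underside. Stands on the other side of the work from the cell.
- beaker: bystander, loose: clear plastic beaker, 84 mm across, 110 mm high; origin centre of underside
- detector: bystander, loose: black cylindrical detector, 72 mm across at the foot, 85 mm high, standing; origin centre of underside
Things that resemble listed ones, but are neither listed nor needed, are in the scene too. Of the things that look like the lamp_house, the larger one is meant.

How it is judged:
By the outcome, as a careful person would: the job done as asked, in the order asked, and still so for the second after the job is handed in, while the arm keeps its last pose, push and grip.
It also fails if it takes over 54 s, if anything falls off the work surface, if the arm or the gripper's body presses on something with over 40 N, if the wrist force passes 120 N, or if a joint passes its speed limit or range.

### The arm

A 6-joint arm with a two-finger parallel gripper is mounted at the origin on the work surface. World frame = base frame: x ahead of the robot, y to its left, z up, the work surface at z = 0. Lengths are in m, angles in rad, forces in N, time in s.
With the tool pointing down it reaches from about 0.375 to 0.9 m from the base axis. Payload 3.1 kg.
Tool frame: the origin (TCP) lies between the finger pads; the fingertips stand manip.finger_overhang ahead of it and the grasp point (between the pads) lies 5 mm behind it (manip.finger_overhang is the distance from the TCP to the fingertips, in m); z points along the fingers, y is the line along which they close (so a half turn about z gives the same grasp; the last joint's range is limited). The gripper opens to 85 mm and grips with 20 to 120 N. Pads are 22 mm wide; open, the fingers measure 114 mm over their backs; the gripper's body (76 mm by 85 mm) begins 54 mm behind the grasp point. The pads swing forward as they close: fully open they stand 13 mm farther back than shut.
Start: joints at [-1.349, 0.527, 1.433, -0, 1.181, -0.178], TCP at [0.244, -0.575, 0.245] pointing down, gripper open.
Joint ranges: [-3.08, 3.08], [-0.75, 2.2], [0.22, 2.44], [-1.43, 4.57], [0, 2.65], [-2.85, 2.85]. Speed limits (rad/s): [2.79, 2.79, 3.14, 3.14, 3.14, 3.14].

### API

Orientations are given as a unit quaternion [x, y, z, w].
In Python, from station import manip gives the robot as it stands.
- The arm moves only by the tool drive_tool, never from a script. Its argument "plan" is a list of rows, each a list of 7 numbers: the shift along the tool's x, y, z in m, then the turn, a rotation vector about the tool's x, y, z in degrees, then the opening, from -1 (shut) to 1 (fully open). In form: [[x, y, z, wx, wy, wz, gripper], ...]. A call has 1 to 10 rows; each row shifts and turns the commanded pose from where the row before left it, along the tool's axes as they then stand; what a row does not reach is not made up. A row lasts 1/10 s, in which the tool goes at most 50 mm and 8.59 degrees, less where a joint would pass 70% of its speed; a pose out of reach is approached as far as the arm can. A call is refused whole if a number of a shift passes 0.05 or a number of a turn 8.59, either way. A call with a gripper value outside its range is refused whole. The fingers move at their own pace and stop on an object; "newtons" is the grip in N (left out, the last holds). Time passes only in rows, so rows that do not move let the fingers close. It gives the time, the measured TCP pose, the force, the opening and the grip force at its end, in the units of the state.
- manip.sense(): the state, without advancing time (a new reading comes with each control period).
- manip.snapshot(name): name is "scene" or "top" or "wrist"; returns a dict with "image" (420x560x3 uint8, red, green, blue), "z_map" (420x560 float32, m along the optical axis (not along the pixel's ray), 0 where there is no reading), "fov_y" (degrees; the focal length in pixels is half the picture's height over the tangent of half this angle, whatever the lens; pixels are square), "cx", "cy" (the principal point, pixels), "extrinsics" (4x4, takes a point from camera to world coordinates); the wrist camera has in their place "mount" (4x4, takes a point from camera to tool coordinates, whose origin is the TCP and whose axes are the flange's). Camera axes: x right, y up, looking along -z (the intrinsics and any distortion apply to the point x, -y, -z); pixel columns grow to the right and rows downward; lengths in m; the calibration is good to about 2 mm. A picture is of the moment at which its call begins: read the wrist's pose just before it.
- manip.sign_off(): hands the job in; it is judged then, once.
The state is a dict: "t": time; "q": joint angles; "qd": joint speeds; "tau": joint torques, N m; "tcp_pos": TCP position; "tool_rot": TCP orientation; "force": force on the tool from outside, world axes, zero at the start; "ft_torque": the same for the moment, N m; "finger_gap": opening from 0.0 (shut) to 1.0 (fully open); "gripper_force": force on a finger pad.
Only numpy, scipy, OpenCV 4.12 (cv2) and the standard library are available. Lean on these libraries where they do the work, as an engineer would, in place of code of your own. Each camera call takes 0.05 s, during which the arm holds its last target. There are 200 camera calls.

## Working session

There is one attempt and no reset: what is moved stays moved. The work goes in short steps, Python scripts to look and compute and a tool call to move; the robot and the scene stay as the last step left them, time stands still between calls to the robot, and variables do not carry over. Pictures are saved under pics/ and viewed, at most 10 in all, crops included, and the job is handed in when it is done.

Besides the shell and the picture viewer there is one more tool, called after ">>>" in YAML: its name, and indented under it one key for each argument. drive_tool: Moves the arm, as the interface text tells. Its arguments: {"type":"object","properties":{"plan":{"type":"array"},"newtons":{"type":"number"}},"required":["plan"]}

```bash
mkdir -p pics; ls; cat > h.py <<'E'
import numpy as np, cv2
from station import manip
from scipy.spatial.transform import Rotation as R
def snap(n):
    s=manip.sense(); d=manip.snapshot(n)
    if 'extrinsics' in d: T=np.array(d['extrinsics'])
    else:
        W=np.eye(4); W[:3,:3]=R.from_quat(s['tool_rot']).as_matrix(); W[:3,3]=s['tcp_pos']; T=W@np.array(d['mount'])
    d['T']=T; d['f']=d['image'].shape[0]/2/np.tan(np.radians(d['fov_y'])/2); return d
def cloud(d):
    z=d['z_map']; v,u=np.mgrid[:z.shape[0],:z.shape[1]]
    P=np.stack([(u-d['cx'])/d['f']*z,-(v-d['cy'])/d['f']*z,-z],-1)
    return P@d['T'][:3,:3].T+d['T'][:3,3]
def ray(d,u,v,h):
    r=d['T'][:3,:3]@np.array([(u-d['cx'])/d['f'],-(v-d['cy'])/d['f'],-1]); o=d['T'][:3,3]
    return o+r*(h-o[2])/r[2]
def save(d,n): cv2.imwrite('pics/'+n,d['image'][:,:,::-1])
E
python3 - <<'E'
from h import *
for n in ['top','scene']:
    d=snap(n); save(d,n+'0.png'); print(n,{k:(v if np.size(v)<17 else np.shape(v)) for k,v in d.items()})
    np.savez(n+'0.npz',**d)
print(manip.sense(),manip.finger_overhang)
E
```

```text
pics
top {'image': (420, 560, 3), 'z_map': (420, 560), 'fov_y': 49.572485664095005, 'cx': 268.4471888248172, 'cy': 209.98431737580336, 'extrinsics': array([[-2.05219229e-02,  9.83215092e-01, -1.81292400e-01,
         4.58836357e-01],
       [-9.99752142e-01, -1.86154565e-02,  1.22114251e-02,
        -2.16435503e-04],
       [ 8.63161667e-03,  1.81498067e-01,  9.83353419e-01,
         1.21684465e+00],
       [ 0.00000000e+00,  0.00000000e+00,  0.00000000e+00,
         1.00000000e+00]]), 'T': array([[-2.05219229e-02,  9.83215092e-01, -1.81292400e-01,
         4.58836357e-01],
       [-9.99752142e-01, -1.86154565e-02,  1.22114251e-02,
        -2.16435503e-04],
       [ 8.63161667e-03,  1.81498067e-01,  9.83353419e-01,
         1.21684465e+00],
       [ 0.00000000e+00,  0.00000000e+00,  0.00000000e+00,
         1.00000000e+00]]), 'f': np.float64(454.7683793623999)}
scene {'image': (420, 560, 3), 'z_map': (420, 560), 'fov_y': 53.12306921018322, 'cx': 277.14632564519934, 'cy': 210.30892824524034, 'extrinsics': array([[-0.34969946, -0.76266115,  0.54411236,  1.10516316],
       [ 0.93670671
[... 464 characters left out ...]
 'q': array([-1.34853664e+00,  5.28355305e-01,  1.43377127e+00,  3.25753658e-05,
        1.18141010e+00, -1.78482099e-01]), 'qd': array([-3.95758192e-04, -2.87072570e-03, -3.32454873e-03,  1.74172660e-03,
        4.77701735e-04,  1.75128431e-06]), 'tau': array([-3.12897100e-04, -4.43305492e+01, -1.78586823e+01, -2.44161974e-04,
        3.88031738e-03,  1.67609653e-05]), 'tcp_pos': array([ 0.24372108, -0.57485371,  0.24444337]), 'tool_rot': array([ 9.79993596e-01,  1.99026650e-01, -6.21557070e-06, -9.72104072e-04]), 'force': array([-0.49689185, -0.61168433,  0.34690425]), 'ft_torque': array([ 0.03688256, -0.00056041,  0.03456106]), 'gripper_force': 0.0, 'finger_gap': 1.0015463286520008} 0.014
```

View pics/top0.png

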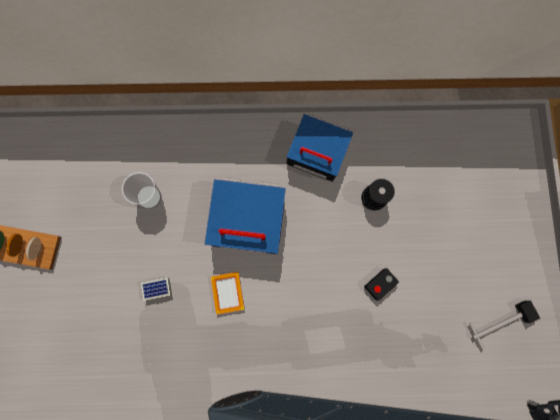

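View pics/scene0.png

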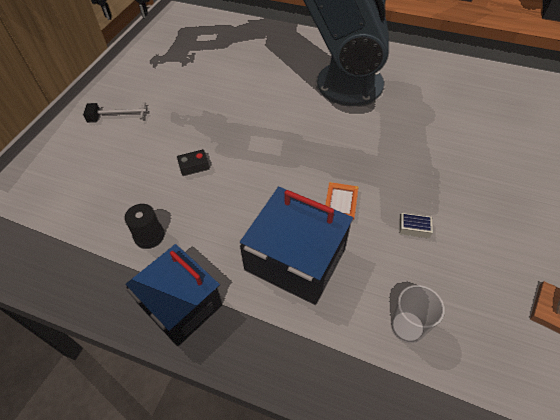

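Top view: the cell is at (156,290), white with a dark blue grid and the only candidate; the black power pack at (381,285) is clearly different. The fixture is the orange rim at (228,293). There are two lamp houses, at (246,217), which is larger, and (320,148), which is smaller. I choose the larger one, with its red handle at (243,235).

```bash
python3 - <<'E'
from h import *
D={n:dict(np.load(n+'0.npz')) for n in ['top','scene']}
c=D['top']['image'][170:330,120:290,::-1]; cv2.imwrite('pics/crop.png',cv2.resize(c,None,fx=3.5,fy=3.5))
roi={'top':{'cell':(135,270,180,312),'fix':(205,262,250,322),'handle':(212,222,275,248),'lid':(195,170,295,260)},
'scene':{'cell':(392,204,440,242),'fix':(320,178,362,220),'handle':(278,184,340,226),'lid':(235,180,355,275)}}
for n,d in D.items():
    P=cloud(d); h=cv2.cvtColor(d['image'],cv2.COLOR_RGB2HSV).astype(int)
    H,S,V=h[...,0],h[...,1],h[...,2]
    for k,(a,b,c_,e) in roi[n].items():
        box=np.zeros(H.shape,bool); box[b:e,a:c_]=1; z=P[...,2]
        m=box&{'cell':(z>.016)&(z<.036),'fix':(H>8)&(H<28)&(S>170),'handle':((H<6)|(H>174))&(S>150),'lid':(H>100)&(H<125)&(S>120)}[k]
        pts=P[m]; zt={'cell':.026,'fix':.016,'handle':.154,'lid':.115}[k]
        vs,us=np.nonzero(m); X=np.array([ray(d,u,v,zt)[:2] for u,v in zip(us,vs)],np.float32)
        r=cv2.minAreaRect(X); 
        print(n,k,len(X),'rect',np.round(r[0],4),np.round(r[1],4),round(r[2],1),'depth med',np.round(np.median(pts,0),4),'zpct',np.round(np.percentile(pts[:,2],[5,50,95]),3))
    # table z
    print('tablez',np.median(P[340:400,300:400,2]) if n=='top' else '')
E
```

```text
top cell 506 rect [0.4796 0.2805] [0.0462 0.0713] 10.6 depth med [0.4796 0.2809 0.0257] zpct [0.022 0.026 0.029]
top fix 470 rect [0.4648 0.0973] [0.0978 0.0726] 8.5 depth med [0.4645 0.0973 0.015 ] zpct [0.01  0.015 0.019]
top handle 192 rect [0.5989 0.0512] [0.1075 0.012 ] 81.7 depth med [0.5998 0.051  0.1581] zpct [0.151 0.158 0.162]
top lid 4434 rect [0.6484 0.0436] [0.179  0.1641] 81.8 depth med [0.652  0.0418 0.1175] zpct [0.114 0.118 0.121]
tablez -0.0004943618817528916
scene cell 570 rect [0.4837 0.282 ] [0.0538 0.0711] 10.4 depth med [0.4828 0.2818 0.0253] zpct [0.019 0.025 0.028]
scene fix 319 rect [0.4642 0.0967] [0.0942 0.0715] 9.0 depth med [0.4393 0.0994 0.0147] zpct [0.011 0.015 0.017]
scene handle 355 rect [0.6113 0.0524] [0.117  0.0351] 81.6 depth med [0.6036 0.0543 0.1569] zpct [0.127 0.157 0.16 ]
scene lid 5348 rect [0.6495 0.0436] [0.1797 0.1654] 81.8 depth med [0.6629 0.0472 0.1175] zpct [0.115 0.118 0.12 ]
tablez
```

View pics/crop.png

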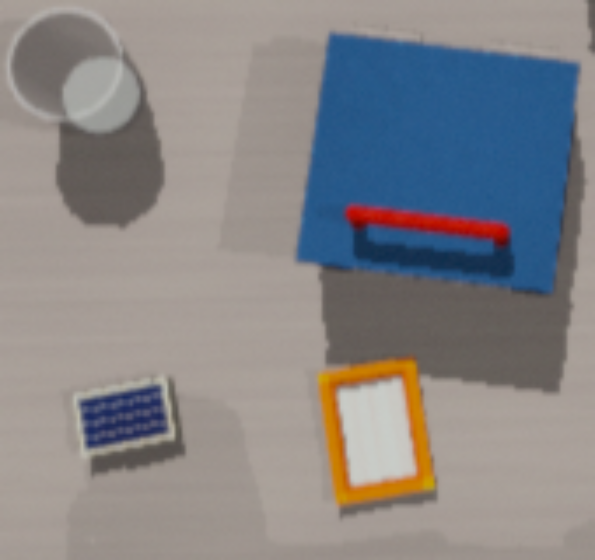

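The crop confirms the cell at crop (125,415), the orange pocket at (378,432) with its floor empty, and the big lamp house with its red bar at (428,222). Moving above the cell.

>>> drive_tool:
  plan:
    - [0.0355,-0.0311,0,0,0,0,1]
    - [0.0355,-0.0311,0,0,0,0,1]
    - [0.0355,-0.0311,0,0,0,0,1]
    - [0.0355,-0.0311,0,0,0,0,1]
    - [0.0355,-0.0311,0,0,0,0,1]
    - [0.0355,-0.0311,0,0,0,0,1]
    - [0.0355,-0.0311,0,0,0,0,1]
    - [0.0355,-0.0311,0,0,0,0,1]
    - [0.0355,-0.0311,0,0,0,0,1]
    - [0.0355,-0.0311,0,0,0,0,1]

```text
t: 1.1
tcp_pos: [0.4498, -0.1487, 0.2452]
tool_rot: [0.98, 0.199, -0.0, -0.0]
force: [-0.3, 0.3, 0.3]
finger_gap: 0.998
gripper_force: 0.0
```

>>> drive_tool:
  plan:
    - [0.0195,-0.0384,0,0,0,0,1]
    - [0.0195,-0.0384,0,0,0,0,1]
    - [0.0195,-0.0384,0,0,0,0,1]
    - [0.0195,-0.0384,0,0,0,0,1]
    - [0.0195,-0.0384,0,0,0,0,1]
    - [0.0195,-0.0384,0,0,0,0,1]
    - [0.0195,-0.0384,0,0,0,0,1]
    - [0.0195,-0.0384,0,0,0,0,1]
    - [0.0195,-0.0384,0,0,0,0,1]
    - [0.0195,-0.0384,0,0,0,0,1]

```text
t: 2.1
tcp_pos: [0.4787, 0.2808, 0.245]
tool_rot: [0.98, 0.199, -0.0, 0.0]
force: [1.4, 0.2, -0.2]
finger_gap: 1.002
gripper_force: 0.0
```

>>> drive_tool:
  plan:
    - [0,0,0,0,0,-7.76,1]
    - [0,0,0,0,0,-7.76,1]
    - [0,0,0,0,0,-7.76,1]
    - [0,0,0,0,0,-7.76,1]
    - [0,0,0,0,0,-7.76,1]
    - [0,0,0,0,0,-7.76,1]
    - [0,0,0,0,0,-7.76,1]
    - [0,0,0,0,0,-7.76,1]
    - [0,0,0,0,0,-7.76,1]
    - [0,0,0,0,0,-7.76,1]

```text
t: 3.1
tcp_pos: [0.4788, 0.279, 0.2449]
tool_rot: [0.637, 0.771, -0.0, -0.0]
force: [-0.4, -0.7, -0.2]
finger_gap: 1.002
gripper_force: 0.0
```

```bash
cat >> h.py <<'E'
def tool():
    s=manip.sense(); M=R.from_quat(s['tool_rot']).as_matrix(); return s,M,np.degrees(np.arctan2(M[1,0],M[0,0]))
def delta(target):
    s,M,a=tool(); return np.round(M.T@(np.array(target)-s['tcp_pos']),4)
E
python3 - <<'E'
from h import *
d=snap('wrist'); save(d,'w1.png'); P=cloud(d)
z=P[...,2]; m=((z>.018)&(z<.034)&(abs(P[...,0]-.48)<.06)&(abs(P[...,1]-.281)<.06)).astype(np.uint8)
m=cv2.morphologyEx(m,cv2.MORPH_OPEN,np.ones((3,3)))
vs,us=np.nonzero(m); X=np.array([ray(d,u,v,.026)[:2] for u,v in zip(us,vs)],np.float32)
print(cv2.minAreaRect(X),tool()[2],np.median(P[m>0],0),us.min(),us.max(),vs.min(),vs.max())
E
```

```text
((0.47656482458114624, 0.2826996147632599), (0.04572577029466629, 0.07028143852949142), 10.912155151367188) 101.08217612503555 [0.47629715 0.28488487 0.02652538] 259 300 148 210
```

View pics/w1.png

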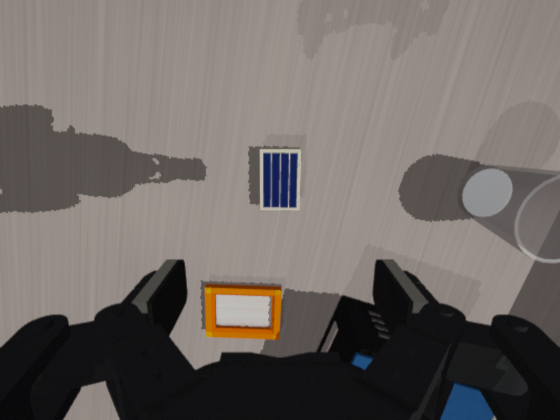

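The wrist picture shows the cell at (280,180), centred between the open fingers and aligned with them. Descending and gripping.

>>> drive_tool:
  plan:
    - [0.0027,-0.0003,0.03,0,0,0,1]
    - [0,0,0.04,0,0,0,1]
    - [0,0,0.04,0,0,0,1]
    - [0,0,0.04,0,0,0,1]
    - [0,0,0.03,0,0,0,1]
    - [0,0,0.02,0,0,0,1]
    - [0,0,0.01,0,0,0,1]
    - [0,0,0.0095,0,0,0,1]
    - [0,0,0,0,0,0,1]

```text
t: 4.05
tcp_pos: [0.4781, 0.2816, 0.0252]
tool_rot: [0.639, 0.769, -0.0, -0.0]
force: [0.0, -0.8, 0.8]
finger_gap: 1.001
gripper_force: 0.0
```

>>> drive_tool:
  plan:
    - [0,0,0,0,0,0,-1]
    - [0,0,0,0,0,0,-1]
    - [0,0,0,0,0,0,-1]
    - [0,0,0,0,0,0,-1]
    - [0,0,0,0,0,0,-1]
    - [0,0,0,0,0,0,-1]
    - [0,0,0,0,0,0,-1]
    - [0,0,0,0,0,0,-1]
  newtons: 35

```text
t: 4.85
tcp_pos: [0.479, 0.2819, 0.027]
tool_rot: [0.639, 0.769, 0.001, 0.001]
force: [-0.5, 0.9, 6.8]
finger_gap: 0.523
gripper_force: 37.1
```

>>> drive_tool:
  plan:
    - [0,0,-0.01,0,0,0,-1]
    - [0,0,-0.03,0,0,0,-1]
    - [0,0,-0.04,0,0,0,-1]
    - [0,0,-0.04,0,0,0,-1]
    - [0,0,-0.03,0,0,0,-1]
    - [-0.0357,-0.0099,0,0,0,0,-1]
    - [-0.0357,-0.0099,0,0,0,0,-1]
    - [-0.0357,-0.0099,0,0,0,0,-1]
    - [-0.0357,-0.0099,0,0,0,0,-1]
    - [-0.0357,-0.0099,0,0,0,0,-1]

```text
t: 5.85
tcp_pos: [0.4617, 0.0959, 0.1762]
tool_rot: [0.639, 0.769, -0.0, 0.0]
force: [0.3, -0.4, -1.2]
finger_gap: 0.526
gripper_force: 36.6
```

>>> drive_tool:
  plan:
    - [0,0,0,0,0,8.4,-1]
    - [0,0,0,0,0,8.4,-1]
    - [0,0,0,0,0,8.4,-1]
    - [0,0,0,0,0,8.4,-1]
    - [0,0,0,0,0,8.4,-1]
    - [0,0,0,0,0,8.4,-1]
    - [0,0,0,0,0,8.4,-1]
    - [0,0,0,0,0,8.4,-1]
    - [0,0,0,0,0,8.4,-1]
    - [0,0,0,0,0,8.4,-1]

```text
t: 6.85
tcp_pos: [0.4619, 0.0972, 0.1761]
tool_rot: [0.99, 0.141, -0.0, -0.0]
force: [-0.3, -0.0, -1.7]
finger_gap: 0.532
gripper_force: 36.6
```

>>> drive_tool:
  plan:
    - [0,0,0,0,0,8.4,-1]
    - [0,0,0,0,0,0,-1]

```text
t: 7.05
tcp_pos: [0.462, 0.0972, 0.1761]
tool_rot: [0.997, 0.071, -0.0, -0.0]
force: [-0.8, 0.5, -1.6]
finger_gap: 0.524
gripper_force: 36.6
```

```bash
python3 - <<'E'
from h import *
d=snap('wrist'); save(d,'w2.png'); P=cloud(d); np.savez('w2.npz',**d)
s,M,a=tool(); print(s['tcp_pos'],a,s['finger_gap'],np.round(d['mount'],3),d['cx'],d['cy'],d['f'])
E
```

```text
[0.46204607 0.09713652 0.17603922] 8.330868757614084 0.5242719429991433 [[ 0.     0.962  0.273  0.068]
 [ 1.    -0.    -0.001 -0.   ]
 [-0.001  0.273 -0.962 -0.129]
 [ 0.     0.     0.     1.   ]] 279.5434993176949 208.78526017802392 314.6281768315062
```

View pics/w2.png

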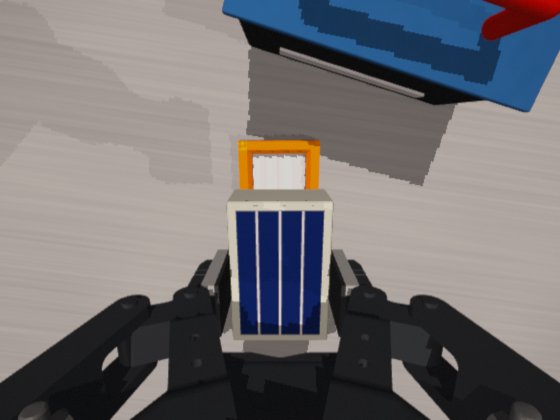

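The wrist picture shows the cell held flat, with its top face from (232,200) to (328,338). The fixture's far rim is at row 141, columns 239–320. Measuring both with the same camera.

```bash
python3 - <<'E'
from h import *
d=dict(np.load('w2.npz')); P=cloud(d); s,M,a=tool()
# cell top in hand
Q=(P-s['tcp_pos'])@M   # tool coords
box=np.zeros(P.shape[:2],bool); box[185:350,220:340]=1
hs=cv2.cvtColor(d['image'],cv2.COLOR_RGB2HSV)
blue=box&(hs[...,0]>105)&(hs[...,0]<130)&(hs[...,1]>150)
zt=np.median(P[blue][:,2]); print('cell top z',zt,'tool z',np.median(Q[blue][:,2]))
A=np.c_[P[blue][:,:2],np.ones(blue.sum())]; print('tilt',np.linalg.lstsq(A,P[blue][:,2],rcond=None)[0])
def rect(m,h):
    vs,us=np.nonzero(m); X=np.array([ray(d,u,v,h) for u,v in zip(us,vs)]); X=((X-s['tcp_pos'])@M)[:,:2]
    return X,cv2.minAreaRect(X.astype(np.float32))
print('blue face rect tool',rect(blue,zt)[1])
top=box&(abs(P[...,2]-zt)<.004)&(abs(Q[...,1])<.0235)
X,r=rect(top,zt);print('top rect',r, np.percentile(X,[1,99],axis=0))
for v in (196,200,203,206,335,338,341,345): print(v,((ray(d,280,v,zt)-s['tcp_pos'])@M)[0],P[v,280,2],d['image'][v,284])
# fixture
f=(hs[...,0]>8)&(hs[...,0]<28)&(hs[...,1]>170); f[:130]=0;f[195:]=0;f[:,:225]=0;f[:,335:]=0
vs,us=np.nonzero(f); print(us.min(),us.max(),vs.min(),vs.max())
W=np.array([ray(d,u,v,.016) for u,v in zip(us,vs)])
for ang in (7,8,8.5,9,10):
    c,sn=np.cos(np.radians(ang)),np.sin(np.radians(ang)); x=W[:,0]*c+W[:,1]*sn; y=-W[:,0]*sn+W[:,1]*c
    x1=np.percentile(x,99.7); y0,y1=np.percentile(y,[.3,99.7]); X0=x1-.049; Y0=(y0+y1)/2
    print(ang,'w',y1-y0,'centre',X0*c-Y0*sn,X0*sn+Y0*c, cv2.minAreaRect(W[:,:2].astype(np.float32))[1:])
E
```

```text
cell top z 0.1757198893952018 tool z 0.0003201367799907245
tilt [0.09701936 0.0156017  0.12969557]
blue face rect tool ((-0.000561196357011795, -0.00016061216592788696), (0.06063840538263321, 0.03700430318713188), 0.13369356095790863)
top rect ((0.0006176978349685669, 3.4380704164505005e-05), (0.0697607472538948, 0.047377943992614746), 0.18409781157970428) [[-0.03368568 -0.02259426]
 [ 0.03502703  0.02230232]]
196 0.03678776827629538 0.1665274287189168 [141 134 121]
200 0.03504783663166712 0.17375242368568042 [145 138 124]
203 0.033734682087691065 0.17467579341656772 [205 197 180]
206 0.032414430637469835 0.17406005909625 [189 181 165]
335 -0.03199377440632472 0.17474449538144207 [122 116 108]
338 -0.0336937658555339 0.17472131851648245 [137 130 117]
341 -0.03540421673280756 0.0006687477398802932 [107 100  96]
345 -0.03770125565234224 -0.0002252902812899804 [107  99  96]
238 319 140 188
7 w 0.07384952979153442 centre 0.46351450023148366 0.09876731966898471 ((0.0440172515809536, 0.07357968389987946), 8.197840690612793)
8 w 0.07336678809964474 centre 0.4630696850032296 0.0981660747691451 ((0.0440172515809536, 0.07357968389987946), 8.197840690612793)
8.5 w 0.0732936694987607 centre 0.4630433751769274 0.09790961293393605 ((0.0440172515809536, 0.07357968389987946), 8.197840690612793)
9 w 0.07333517112688488 centre 0.46315559717978033 0.09761570393391127 ((0.0440172515809536, 0.07357968389987946), 8.197840690612793)
10 w 0.0737339997731588 centre 0.4633644476416455 0.097144732199927 ((0.0440172515809536, 0.07357968389987946), 8.197840690612793)
```

>>> drive_tool:
  plan:
    - [0.0021,-0.0002,0.03,0,0,0,-1]
    - [0,0,0.04,0,0,0,-1]
    - [0,0,0.03,0,0,0,-1]
    - [0,0,0.02,0,0,0,-1]
    - [0,0,0.007,0,0,0,-1]
    - [0,0,0,0,0,0,-1]

```text
t: 7.7
tcp_pos: [0.4641, 0.0976, 0.0482]
tool_rot: [0.997, 0.072, -0.001, -0.0]
force: [0.5, 0.2, -1.7]
finger_gap: 0.529
gripper_force: 36.5
```

```bash
python3 - <<'E'
from h import *
d=snap('wrist'); save(d,'w3.png'); np.savez('w3.npz',**d)
s,M,a=tool(); print(s['tcp_pos'],a,s['force'])
hs=cv2.cvtColor(d['image'],cv2.COLOR_RGB2HSV)
f=(hs[...,0]>8)&(hs[...,0]<28)&(hs[...,1]>170)
n,l,st,_=cv2.connectedComponentsWithStats(f.astype(np.uint8))
for i in range(1,n):
    if st[i,4]>60: 
        vs,us=np.nonzero(l==i); W=np.array([(ray(d,u,v,.016)-s['tcp_pos'])@M for u,v in zip(us,vs)])
        print(st[i],np.percentile(W[:,:2],[.5,99.5],axis=0).round(4))
E
```

```text
[0.4646672  0.09762183 0.04901419] 8.23494334089023 [-0.22573787  0.95675191 -1.76108294]
[ 206  159  145   99 5688] [[-0.0021 -0.0375]
 [ 0.0479  0.036 ]]
[224 303   8  24 117] [[-0.051  -0.0331]
 [-0.0358 -0.0287]]
[328 303   8  23 109] [[-0.0503  0.0284]
 [-0.0357  0.0328]]
```

View pics/w3.png

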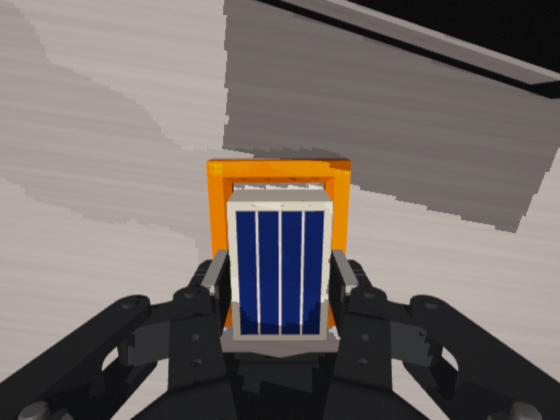

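The cell sits just above the pocket and is centred to within 1 mm: rim columns 206–351, cell columns 228–332. Lowering slowly.

>>> drive_tool:
  plan:
    - [-0.0005,-0.0006,0.003,0,0,0,-1]
    - [0,0,0.003,0,0,0,-1]
    - [0,0,0.003,0,0,0,-1]
    - [0,0,0.003,0,0,0,-1]
    - [0,0,0,0,0,0,-1]

```text
t: 8.25
tcp_pos: [0.4637, 0.0981, 0.0366]
tool_rot: [0.997, 0.071, -0.0, -0.0]
force: [-0.3, 0.1, -1.7]
finger_gap: 0.526
gripper_force: 36.5
```

>>> drive_tool:
  plan:
    - [0,0,0.002,0,0,0,-1]
    - [0,0,0.002,0,0,0,-1]
    - [0,0,0.001,0,0,0,-1]

```text
t: 8.55
tcp_pos: [0.4639, 0.0982, 0.0329]
tool_rot: [0.997, 0.071, 0.0, 0.0]
force: [-2.6, 0.1, 22.4]
finger_gap: 0.526
gripper_force: 39.1
```

>>> drive_tool:
  plan:
    - [0,0,-0.001,0,0,0,-1]
    - [0,0,0,0,0,0,0.4]
    - [0,0,0,0,0,0,0.6]
    - [0,0,0,0,0,0,1]
    - [0,0,0,0,0,0,1]
    - [0,0,-0.01,0,0,0,1]
    - [0,0,-0.03,0,0,0,1]
    - [0,0,-0.04,0,0,0,1]
    - [0,0,-0.05,0,0,0,1]
    - [0,0,-0.05,0,0,0,1]

```text
t: 9.55
tcp_pos: [0.463, 0.0981, 0.2149]
tool_rot: [0.997, 0.071, -0.001, -0.0]
force: [1.3, 0.1, -1.0]
finger_gap: 0.999
gripper_force: 0.0
```

```bash
python3 - <<'E'
from h import *
s,M,a=tool(); print(s['tcp_pos'],a)
for n in ('wrist','top'):
    d=snap(n); save(d,n+'4.png'); P=cloud(d); hs=cv2.cvtColor(d['image'],cv2.COLOR_RGB2HSV)
    near=(np.hypot(P[...,0]-.464,P[...,1]-.097)<.055)
    f=near&(hs[...,0]>8)&(hs[...,0]<28)&(hs[...,1]>170)
    b=near&(hs[...,0]>105)&(hs[...,0]<130)&(hs[...,1]>120)
    for k,m,h in(('fix',f,.016),('blue',b,.032)):
        if m.sum()<20: print(n,k,'none');continue
        vs,us=np.nonzero(m);X=np.array([ray(d,u,v,h)[:2] for u,v in zip(us,vs)],np.float32);print(n,k,cv2.minAreaRect(X),np.median(P[m],0).round(4),len(X))
    if b.sum()>20: print(np.linalg.lstsq(np.c_[P[b][:,:2],np.ones(b.sum())],P[b][:,2],rcond=None)[0])
d=snap('wrist') 
cv2.imwrite('pics/w4c.png',d['image'][:,:,::-1])
E
```

```text
[0.4630012  0.09813535 0.21490069] 8.15973847180971
wrist fix ((0.46310198307037354, 0.09777117520570755), (0.09734039008617401, 0.07357276976108551), 8.470762252807617) [0.4722 0.0981 0.0159] 2780
wrist blue ((0.4638906419277191, 0.09796459227800369), (0.058837272226810455, 0.03594071418046951), 8.0379638671875) [0.4647 0.0981 0.0326] 1536
[ 0.00052272 -0.00596939  0.03293244]
top fix ((0.43670058250427246, 0.05866475775837898), (0.007252783514559269, 0.030492709949612617), 84.16112518310547) [0.4345 0.0607 0.0158] 25
top blue none
```

View pics/wrist4.png

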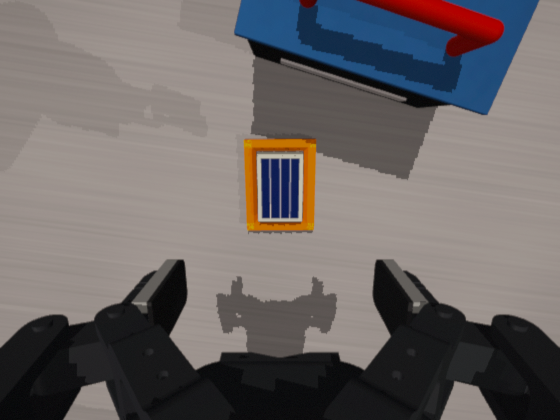

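The wrist picture shows the cell seated level in the pocket: blue face centre at (280,188), top at z = 0.0326, slope about 0, released. Next, the handle.

>>> drive_tool:
  plan:
    - [0.0321,0.0165,0,0,0,0,1]
    - [0.0321,0.0165,0,0,0,0,1]
    - [0.0321,0.0165,0,0,0,0,1]
    - [0.0321,0.0164,0,0,0,0,1]

```text
t: 10.1
tcp_pos: [0.6003, 0.0508, 0.2115]
tool_rot: [0.997, 0.071, -0.002, -0.0]
force: [0.2, 0.7, 0.3]
finger_gap: 0.995
gripper_force: 0.0
```

>>> drive_tool:
  plan:
    - [0,0,0,0,0,-8.18,1]
    - [0,0,0,0,0,-8.18,1]
    - [0,0,0,0,0,-8.18,1]
    - [0,0,0,0,0,-8.18,1]
    - [0,0,0,0,0,-8.18,1]
    - [0,0,0,0,0,-8.18,1]
    - [0,0,0,0,0,-8.18,1]
    - [0,0,0,0,0,-8.18,1]
    - [0,0,0,0,0,-8.18,1]
    - [0,0,0,0,0,0,1]

```text
t: 11.1
tcp_pos: [0.5991, 0.0512, 0.2114]
tool_rot: [0.756, 0.655, -0.001, -0.001]
force: [0.4, -0.0, 0.1]
finger_gap: 1.003
gripper_force: 0.0
```

```bash
python3 - <<'E'
from h import *
d=snap('wrist'); save(d,'w5.png'); P=cloud(d); s,M,a=tool(); print(s['tcp_pos'],a,s['q'])
hs=cv2.cvtColor(d['image'],cv2.COLOR_RGB2HSV)
m=((hs[...,0]<6)|(hs[...,0]>174))&(hs[...,1]>150)&(P[...,2]>.148)&(P[...,2]<.18)&(np.hypot(P[...,0]-.6,P[...,1]-.05)<.08)
vs,us=np.nonzero(m);X=np.array([ray(d,u,v,.156)[:2] for u,v in zip(us,vs)],np.float32)
print(cv2.minAreaRect(X),np.median(P[m],0),delta([.5995,.051,.149]))
E
```

```text
[0.59926244 0.05119607 0.21156724] 81.61833340404218 [-1.00384790e-01  5.36274543e-01  1.52579416e+00 -2.32860463e-05
  1.08258232e+00  4.59140887e-02]
((0.598611056804657, 0.05183115229010582), (0.11192808300256729, 0.011226790957152843), 81.56346893310547) [0.59959146 0.05902245 0.1593012 ] [-0.0001  0.0005  0.0626]
```

View pics/w5.png

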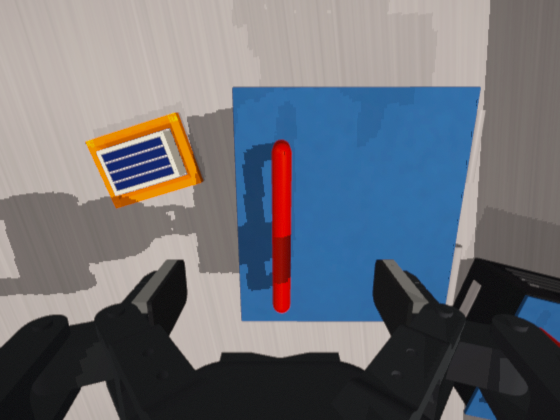

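The wrist picture shows the red bar at columns 272–291, rows 141–312, centred between the fingers and parallel to the pads. The cell is still seated at (143,163). Gripping the bar.

>>> drive_tool:
  plan:
    - [0,0.0002,0.02,0,0,0,1]
    - [0,0,0.02,0,0,0,1]
    - [0,0,0.015,0,0,0,1]
    - [0,0,0.0075,0,0,0,1]
    - [0,0,0,0,0,0,1]

```text
t: 11.65
tcp_pos: [0.5994, 0.0512, 0.1488]
tool_rot: [0.756, 0.654, -0.001, -0.001]
force: [0.2, -0.6, -0.5]
finger_gap: 1.002
gripper_force: 0.0
```

>>> drive_tool:
  plan:
    - [0,0,0,0,0,0,-1]
    - [0,0,0,0,0,0,-1]
    - [0,0,0,0,0,0,-1]
    - [0,0,0,0,0,0,-1]
    - [0,0,0,0,0,0,-1]
    - [0,0,0,0,0,0,-1]
    - [0,0,0,0,0,0,-1]
    - [0,0,0,0,0,0,-1]
    - [0,0,0,0,0,0,-1]
    - [0,0,0,0,0,0,-1]
  newtons: 50

```text
t: 12.65
tcp_pos: [0.5999, 0.0512, 0.1508]
tool_rot: [0.756, 0.655, -0.0, -0.0]
force: [-2.6, 0.4, 5.9]
finger_gap: 0.124
gripper_force: 48.8
```

```bash
python3 - <<'E'
from h import *
s,M,a=tool(); print(s['tcp_pos'],a,s['finger_gap'],s['force'])
# tool-axis displacement (y=house x, z down) per 3 deg of lid
p=lambda t: np.array([-.135*np.cos(t)+.042*np.sin(t), .135*np.sin(t)+.042*np.cos(t)])
T=np.radians(np.arange(0,31,3)); D=np.diff([p(t) for t in T],axis=0); print(np.round(D,4), D.sum(0))
E
```

```text
[0.59994918 0.05121538 0.15080514] 81.78589072207741 0.1235445168830866 [-2.64267949  0.43106462  5.90019776]
[[0.0024 0.007 ]
 [0.0027 0.0069]
 [0.0031 0.0067]
 [0.0035 0.0065]
 [0.0038 0.0064]
 [0.0041 0.0062]
 [0.0044 0.0059]
 [0.0047 0.0057]
 [0.005  0.0054]
 [0.0053 0.0052]] [0.03908657 0.06187307]
```

>>> drive_tool:
  plan:
    - [0,0.0012,-0.0035,0,0,0,-1]
    - [0,0.0012,-0.0035,0,0,0,-1]
    - [0,0.0014,-0.0035,0,0,0,-1]
    - [0,0.0014,-0.0034,0,0,0,-1]
    - [0,0.0015,-0.0034,0,0,0,-1]
    - [0,0.0016,-0.0033,0,0,0,-1]
    - [0,0.0017,-0.0033,0,0,0,-1]
    - [0,0.0018,-0.0032,0,0,0,-1]
    - [0,0.0019,-0.0032,0,0,0,-1]
    - [0,0.0019,-0.0032,0,0,0,-1]

```text
t: 13.65
tcp_pos: [0.6141, 0.0492, 0.1838]
tool_rot: [0.756, 0.655, -0.002, -0.002]
force: [-6.3, 1.1, -0.5]
finger_gap: 0.114
gripper_force: 48.7
```

>>> drive_tool:
  plan:
    - [0,0.002,-0.0031,0,0,0,-1]
    - [0,0.0021,-0.0031,0,0,0,-1]
    - [0,0.0022,-0.003,0,0,0,-1]
    - [0,0.0022,-0.0029,0,0,0,-1]
    - [0,0.0023,-0.0029,0,0,0,-1]
    - [0,0.0024,-0.0028,0,0,0,-1]
    - [0,0.0025,-0.0027,0,0,0,-1]
    - [0,0.0025,-0.0027,0,0,0,-1]
    - [0,0.0026,-0.0026,0,0,0,-1]
    - [0,0.0027,-0.0026,0,0,0,-1]

```text
t: 14.65
tcp_pos: [0.6362, 0.046, 0.2129]
tool_rot: [0.756, 0.655, -0.003, -0.003]
force: [-8.9, 1.6, 3.5]
finger_gap: 0.116
gripper_force: 48.6
```

>>> drive_tool:
  plan:
    - [0,0,0,0,0,0,-1]
    - [0,0,0,0,0,0,-1]
    - [0,0,0,0,0,0,-1]

```text
t: 14.95
tcp_pos: [0.6368, 0.0459, 0.2137]
tool_rot: [0.756, 0.655, -0.002, -0.002]
force: [-9.2, 1.3, 6.0]
finger_gap: 0.118
gripper_force: 48.7
```

```bash
python3 - <<'E'
from h import *
s=manip.sense(); print(s['tcp_pos'],s['force'],s['finger_gap'],abs(s['qd']).max())
u=np.array([np.cos(np.radians(-8.2)),np.sin(np.radians(-8.2))]); hg=np.array([.7331,.0317])
for n in('scene','top','wrist'):
    d=snap(n); save(d,n+'6.png'); P=cloud(d); hs=cv2.cvtColor(d['image'],cv2.COLOR_RGB2HSV)
    x=(P[...,:2]-hg)@u; y=(P[...,:2]-hg)@np.array([-u[1],u[0]])
    m=(hs[...,0]>100)&(hs[...,0]<125)&(hs[...,1]>120)&(x>-.16)&(x<-.01)&(abs(y)<.085)&(P[...,2]>.115)
    if m.sum()<50: print(n,m.sum());continue
    c=np.polyfit(x[m],P[...,2][m],1); r=P[...,2][m]-np.polyval(c,x[m]); g=abs(r)<.006; c=np.polyfit(x[m][g],P[...,2][m][g],1)
    print(n,m.sum(),g.sum(),'lid angle',np.degrees(np.arctan(-c[0])))
b=lambda h:0
d=snap('wrist')
E
```

```text
[0.63677693 0.04594051 0.21368038] [-9.1882745   1.27886886  6.01215312] 0.1179783662724471 0.002156064254671529
scene 5621 5617 lid angle 28.897876947426962
top 1338 543 lid angle 30.10007273285573
wrist 39480 38994 lid angle 28.902081910821327
```

View pics/scene6.png

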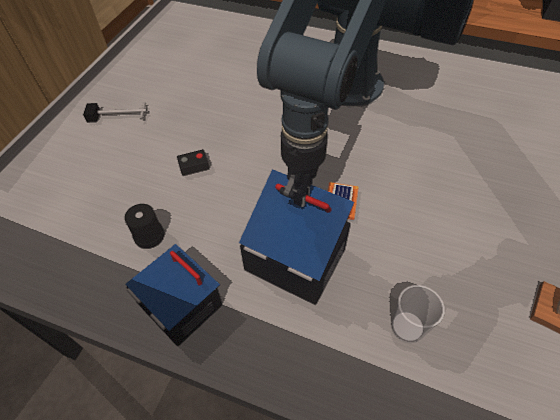

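The scene picture shows the lid held open by the bar at (305,195), the cell in its pocket at (343,193) and the bystanders unmoved. The lid reads about 29°, so one small trim and a settling hold.

>>> drive_tool:
  plan:
    - [0,0.0007,-0.001,0,0,0,-1]
    - [0,0.0007,-0.001,0,0,0,-1]
    - [0,0,0,0,0,0,-1]
    - [0,0,0,0,0,0,-1]
    - [0,0,0,0,0,0,-1]
    - [0,0,0,0,0,0,-1]
    - [0,0,0,0,0,0,-1]
    - [0,0,0,0,0,0,-1]

```text
t: 15.95
tcp_pos: [0.6386, 0.0457, 0.2154]
tool_rot: [0.756, 0.655, -0.001, -0.002]
force: [-8.9, 0.7, 4.3]
finger_gap: 0.119
gripper_force: 48.9
```

```bash
python3 - <<'E'
from h import *
s=manip.sense(); print(s['tcp_pos'],s['force'],abs(s['qd']).max())
u=np.array([np.cos(np.radians(-8.2)),np.sin(np.radians(-8.2))]); hg=np.array([.7331,.0317])
A=[]
for n in('scene','wrist'):
    d=snap(n); P=cloud(d); hs=cv2.cvtColor(d['image'],cv2.COLOR_RGB2HSV)
    x=(P[...,:2]-hg)@u; y=(P[...,:2]-hg)@np.array([-u[1],u[0]])
    m=(hs[...,0]>100)&(hs[...,0]<125)&(hs[...,1]>120)&(x>-.16)&(x<-.01)&(abs(y)<.085)&(P[...,2]>.115)
    c=np.polyfit(x[m],P[...,2][m],1); A.append(np.degrees(np.arctan(-c[0])))
print(A)
if all(abs(a-30)<2 for a in A) and abs(s['qd']).max()<.02: print(manip.sign_off())
E
```

```text
[0.63860282 0.04566792 0.21543118] [-8.86520553  0.73233174  4.31567827] 0.0026566433553235676
[np.float64(29.813615334925725), np.float64(29.893434172665565)]
the job is handed in; nothing more can be done
None
```

The solar cell is released flat and fully home in the orange pocket, the lid is held steady at about 29.9° with the gripper on its bar, and the job was handed in at about 16 s; the power pack, beaker and detector were not touched.

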